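# Lock the lens and hold its mount against the sprung fence

### The arm

A 7-joint arm with a two-finger parallel gripper is mounted at the origin on the work surface. World frame = base frame: x ahead of the robot, y to its left, z up, the work surface at z = 0. Lengths are in m, angles in rad, forces in N, time in s.
With the tool pointing down it reaches from about 0.35 to 0.9 m from the base axis. Payload 7.2 kg.
Tool frame: the origin (TCP) lies midway between the tips of the shut fingers; the grasp point (between the pads) lies 19 mm behind it; z points along the fingers, y is the direction in which the jaws open and shut (so a half turn about z gives the same grasp; the last joint's range is limited). The gripper opens to 88 mm and grips with 3 to 60 N. Pads are 20 mm wide; open, the fingers measure 115 mm over their backs; the gripper's body (75 mm by 178 mm) begins 61 mm behind the grasp point.
Start: joints at [1.039, 0.411, -0.013, 1.596, 0.006, 1.134, -0.082], TCP at [0.28, -0.559, 0.223] pointing down, gripper open.
Joint ranges: [-2.95, 2.95], [-0.29, 1.99], [-1.47, 1.44], [0.14, 2.54], [-1.03, 4.17], [0.13, 1.85], [-2.86, 2.86]. Speed limits (rad/s): [2.39, 2.39, 3.01, 3.01, 3.14, 3.14, 3.14].

### API

Orientations are given as a rotation vector (axis times angle).
In Python, from bench import ctrl gives the robot as it stands. Calls block until the motion is done:
- ctrl.move_to(position, orientation): joint-space move of the TCP to a pose.
- ctrl.servo_line(position, speed=0.15, ori=None, until_force=None): straight line of the TCP; ori=None keeps the orientation; speed is the mean speed in m/s. With until_force (N) it stops when the force on the tool has changed by that much, and returns True; else False.
- ctrl.move_j(angles): joint-space move.
- ctrl.set_gripper(opening, squeeze=None): opening from 0.0 (shut) to 1.0 (fully open); squeeze is the grip in N (None keeps the last); returns when the fingers have stopped.
- ctrl.wait(seconds).
- ctrl.inverse_kinematics(position, orientation): joint angles nearest the present ones, or None.
- ctrl.state(): the state.
- ctrl.read_camera(name): name is "scene" or "top"; returns the picture (400x640x3 uint8, red, green, blue); there is no depth.
- ctrl.camera_info(name): a dict with "vertical_fov" (degrees; the focal length in pixels is half the picture's height over the tangent of half this angle, whatever the lens; pixels are square), "cx", "cy" (the principal point, pixels), "view" (4x4, takes a point from world to camera coordinates). Camera axes: x right, y down, z forward; pixel columns grow to the right and rows downward; lengths in m; the calibration is good to about 2 mm. A picture is of the moment at which its call begins. camera_info takes no time and is no camera call.
A pose or a line that the arm cannot do raises ctrl.IKError and nothing moves.
- ctrl.finish_job(): hands the job in, once; it reports no verdict.
The state is a dict: "t": time; "joint_pos": joint angles; "qd": joint speeds; "tau": joint torques, N m; "tool_pos": TCP position; "eef_rot": TCP orientation; "force": force on the tool from outside, world axes, zero at the start; "wrist_torque": the same for the moment, N m; "opening": opening from 0.0 (shut) to 1.0 (fully open).
Only numpy, scipy, OpenCV 4.12 (cv2) and the standard library are available. Lean on these libraries where they do the work, as an engineer would, in place of code of your own. Each camera call takes 0.05 s, during which the arm holds its last target.

### The job

Lock the lens first: turn the black collar on the loose aluminium lens mount clockwise until its tab lines up with the mark at the mount's plain end. Then, flat on the bench, bring that plain end squarely and centrally against the sprung fence pad and push until the pad's pointer tip stands between the two rows of ridges on the bracket (about 10 N). Finish while still holding it pressed there with the gripper, so that a colleague can screw it down; leave the other things where they are.

Things in the scene. Friction and masses are not known exactly. Their poses are not given: they have to be found in the camera images.
- mount: The loose lens mount: a flat aluminium block 90 mm long (its x), 60 mm wide (its y), 22 mm high, about 0.5 kg with the collar. Origin: centre of its underside; z up. Its +x end is the plain end that goes against the fence, with a small black raised mark (11 by 4 mm) on top at the edge; its -x end has two dark screw holes. The collar sits centred on its top.
- mount_front (a point): Centre of the mount's plain end face: 45 mm ahead of the mount's origin along its x, 11 mm up.
- collar (a joint): Angle (rad) of the black lock collar, a knurled drum 50 mm across, 22 to 46 mm above the bench, on the mount's vertical centre axis. 0 unlocked, 1.25 end stop = locked; grows clockwise seen from above. Light friction (0.03 N m): it stays where left, and the mount stays still if the drum is pinched across and turned about its axis. Its tab points (1.25 - value) anticlockwise from the mount's +x.
- collar_tab (a point): Outer part of the collar's only tab: 36 mm from the collar's axis, 32 mm above the bench. The tab is 8 mm wide, 10 mm tall and reaches 38 mm from the axis (27 to 37 mm above the bench).
- fence: The sprung fence, screwed to the bench: aluminium bracket, and before it a grey pad on two sprung rods. Origin: on the bench under the middle of the relaxed pad's face. x points along the push, from pad to bracket; y across; z up. Bracket: base plate x = 45 to 130 mm, 110 mm wide; block x = 50 to 105 mm, 84 mm wide, 38 mm high; two rows of black ridges (6 mm high) on it at x = 74 and 90 mm.
- pad (a joint): How far (m) the fence pad is pushed in: 0 relaxed, 0.035 the end of its travel. The spring gives 500 N per m (0.020 m = 10 N). The pointer, a steel strip on the pad, ends 62 mm behind the relaxed face, so its tip meets the first row of ridges at 0.012 and the second at 0.028.
- pad_face (a point): Centre of the pad's flat face (moves with the pad), 20 mm above the bench. The pad is 80 mm wide and 12 mm thick, from 2 to 38 mm above the bench; its face is square to the fence's x.
- post_holder: Bystander: aluminium post holder, flange 52 mm across, 50 mm high. Origin under its centre.
- spacer_ring: Bystander: aluminium spacer ring, 48 mm outside, 12 mm high. Origin under its centre.
- driver: Bystander: screwdriver with a black handle, 170 mm long, lying along its x. Origin on the bench under its middle.
- fork: Bystander: steel clamping fork, 90 by 30 by 9 mm. Origin under it.
- meter: Bystander: white hand-held meter, 120 by 65 by 24 mm. Origin under its centre.
- screw_dish: Bystander: small steel dish, 70 mm across, 25 mm high. Origin under its centre.
- lens_cell: Bystander: brass lens cell, 38 mm across, 18 mm high. Origin under its centre.
Things that resemble listed ones, but are neither listed nor needed, are in the scene too. What is shaped like the mount but pink or purple is not meant.

How it is judged:
On the way, in this order (a step that is already met when the one before it is completed fails the run):
1. the collar is turned to its locked mark while the mount is not yet against the pad (value of joint collar above 1.13 rad and contact force between mount and fence below 0.5 N), for 0.2 s.
2. the mount is pressed squarely against the pad within the band for a second (value of joint collar above 1.13 rad and value of joint pad between 0.012 and 0.028 m and contact force between mount and fence between 5 and 15.5 N and contact force between the fingers and mount above 1 N and angle between the x axis of mount and the x axis of fence, either way round below 0.09 rad and y of mount_front in the frame of fence between -0.012 and 0.012 m and distance between mount_front and pad_face below 0.02 m and height (world z) of mount below 0.006 m and angle between mount's own z axis and vertical below 0.07 rad and linear speed of mount below 0.01 m/s), for 1 s.
At the end, for the whole second after the job is handed in: Still held: collar within 0.12 rad of locked; pad in 12 to 28 mm, 5 to 15.5 N on it; plain end on the pad, within 12 mm of centre, square within 0.09 rad; mount flat (0.07 rad), under 6 mm off the bench, at rest, fingers pushing it by over 1 N; bystanders in place (all of step 2); the arm keeps its last pose, push and grip.
It fails at once if another thing was moved more than 30 mm or knocked over (distance of any of post_holder, spacer_ring, driver, fork, meter, screw_dish, lens_cell from where it was at the start of the episode above 0.03 m or angle between post_holder's own z axis and vertical above 0.5 rad).
It also fails if it takes over 51 s, if anything falls off the work surface, if the arm or the gripper's body presses on something with over 40 N, if the wrist force passes 120 N, or if a joint passes its speed limit or range.

## Working session

There is one attempt and no reset: what is moved stays moved. The work goes in short steps, each a Python script; the robot and the scene stay as the last script left them, time stands still between calls to the robot, and variables do not carry over. Pictures are saved under pics/ and viewed, and the job is handed in when it is done.

```bash
mkdir -p pics; ls
python3 - <<'E'
from bench import ctrl
import cv2,json
for n in ("scene","top"):
    im=ctrl.read_camera(n); cv2.imwrite(f"pics/{n}0.png",im[:,:,::-1])
    print(n,ctrl.camera_info(n))
s=ctrl.state();print(s)
E
```

```text
pics
scene {'vertical_fov': 50.99222910347005, 'cx': 316.881641812582, 'cy': 195.69376696097197, 'view': array([[ 0.16576759,  0.9861367 , -0.00745074, -0.17416021],
       [ 0.68014035, -0.11979456, -0.72322774, -0.32072351],
       [-0.71409397,  0.11482017, -0.69056942,  1.65312595],
       [ 0.        ,  0.        ,  0.        ,  1.        ]])}
top {'vertical_fov': 44.966666528267986, 'cx': 316.7794491108981, 'cy': 208.90967564464918, 'view': array([[-0.02980874, -0.99938635, -0.01839482,  0.1023149 ],
       [-0.99703845,  0.03103386, -0.07036495,  0.51807076],
       [ 0.07089263,  0.01624286, -0.9973517 ,  1.38456632],
       [ 0.        ,  0.        ,  0.        ,  1.        ]])}
{'t': 0.1, 'joint_pos': array([ 1.03885411,  0.41181151, -0.01269579,  1.59694298,  0.00558625,
        1.1343061 , -0.0821871 ]), 'qd': array([ 4.09596151e-05, -8.75920413e-04,  1.68267619e-04, -2.10485168e-03,
        5.18279899e-04,  2.40962626e-04, -1.37725885e-03]), 'tau': array([ 3.72416864e-03, -5.89095926e+01,  6.44302871e-01, -2.91710794e+01,
       -5.38366672e-02,  1.45986263e-02,  3.31533943e-05]), 'tool_pos': array([ 0.27932073, -0.5586066 ,  0.2219056 ]), 'eef_rot': array([-3.05617918e+00, -7.21645008e-01,  6.61113236e-04]), 'force': array([-0.59415945,  0.2733001 , -0.16078821]), 'wrist_torque': array([-0.0152127 , -0.00051076,  0.0251547 ]), 'opening': 1.0014282918008484}
```

View pics/scene0.png

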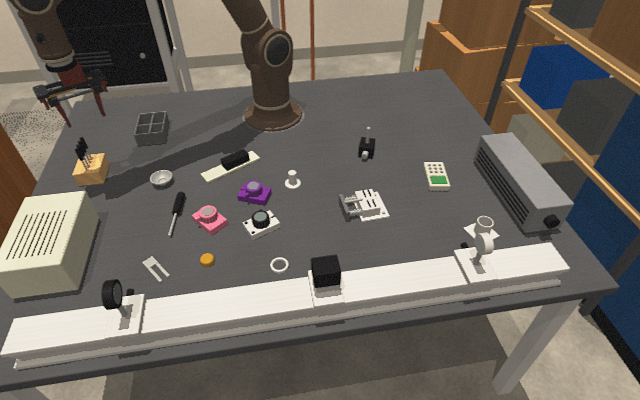

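View pics/top0.png

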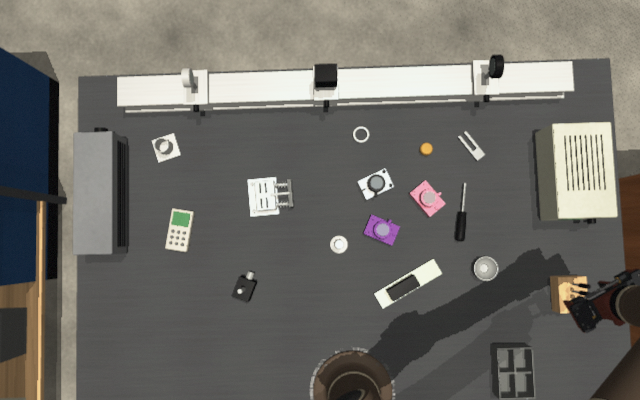

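Top view: the aluminium mount with its black collar is at (376,184), and the fence is at (270,197) with its pad on the right, so the push goes image-left (+y). The pink and purple lookalikes are at (428,198) and (382,230). I'll zoom in.

Run:
```python
import cv2,numpy as np
t=cv2.imread("pics/top0.png"); s=cv2.imread("pics/scene0.png")
a=cv2.resize(t[155:225,240:400],None,fx=5,fy=5,interpolation=cv2.INTER_CUBIC)
cv2.imwrite("pics/topz.png",a)
b=cv2.resize(s[180:245,235:395],None,fx=5,fy=5,interpolation=cv2.INTER_CUBIC)
cv2.imwrite("pics/scenez.png",b)
```

```text
(no output)
```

View pics/topz.png

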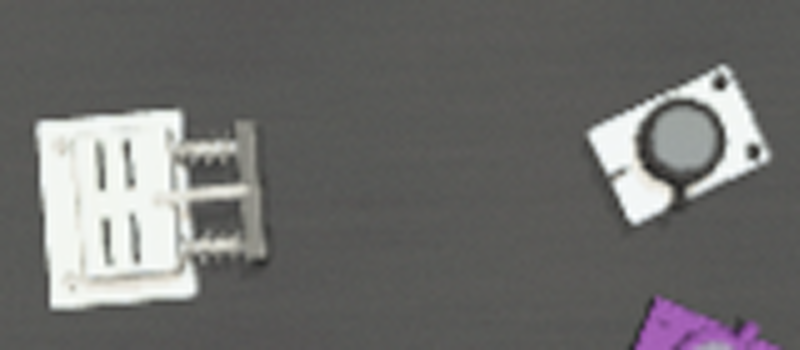

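View pics/scenez.png

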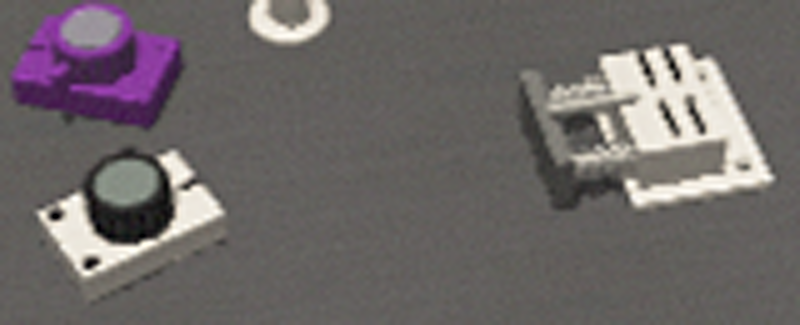

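```bash
cat > h.py <<'E'
import numpy as np,cv2
from bench import ctrl
def ray(n,uv,z):
    i=ctrl.camera_info(n);V=np.array(i["view"]);f=200/np.tan(np.radians(i["vertical_fov"]/2))
    uv=np.atleast_2d(np.asarray(uv,float))
    d=np.c_[(uv[:,0]-i["cx"])/f,(uv[:,1]-i["cy"])/f,np.ones(len(uv))]@V[:3,:3]
    c=-V[:3,:3].T@V[:3,3]
    return (c+d*((z-c[2])/d[:,2])[:,None])[:,:2]
def cam(n): V=np.array(ctrl.camera_info(n)["view"]);return -V[:3,:3].T@V[:3,3]
def rect(n,im,box,z,mask):
    x0,y0,x1,y1=box; m=np.zeros(im.shape[:2],np.uint8); m[y0:y1,x0:x1]=mask(im[y0:y1,x0:x1])*255
    cs,_=cv2.findContours(m,cv2.RETR_EXTERNAL,cv2.CHAIN_APPROX_NONE)
    c=max(cs,key=cv2.contourArea)[:,0,:]
    P=ray(n,c,z)
    return P,cv2.minAreaRect((P*1000).astype(np.float32)),c
E
python3 - <<'E'
from h import *
t=cv2.imread("pics/top0.png");s=cv2.imread("pics/scene0.png")
print(cam("top"),cam("scene"))
w=lambda a:(a.min(2)>150)
P,r,c=rect("top",t,(350,160,398,206),.022,w);print("mount top",r,c.min(0),c.max(0))
P,r,c=rect("scene",s,(240,205,283,240),.022,w);print("mount scene",r,c.min(0),c.max(0))
# fence base plate / block
P,r,c=rect("top",t,(243,170,282,220),.02,w);print("fence top",r,c.min(0),c.max(0))
# hand-read from zooms
z=lambda u,v:(240+(u+.5)/5-.5,155+(v+.5)/5-.5)
print("collar top z46",ray("top",z(682,140),.046)," tab",ray("top",z(678,203),.032),"mark",ray("top",z(618,173),.022))
print("pad ends z38",ray("top",[z(262,260),z(243,122),z(255,122),z(240,262)],.038))
zs=lambda u,v:(235+(u+.5)/5-.5,180+(v+.5)/5-.5)
print("scene collar top",ray("scene",zs(128,184),.046))
print("scene pad top ends",ray("scene",[zs(530,72),zs(560,165)],.038))
print("scene ridges", ray("scene",[zs(640,55),zs(680,135),zs(668,50),zs(706,130)],.044))
print("top ridges", ray("top",[z(100,140),z(108,263),z(127,138),z(137,262)],.044))
print("top base corners z~.008", ray("top",[z(38,122),z(52,308),z(183,110),z(198,296)],.008))
E
```

```text
[0.4214308  0.06368507 1.41923565] [ 1.4274944  -0.05648736  0.90834446]
mount top ((589.4909057617188, -85.77665710449219), (61.02783966064453, 90.86727142333984), 23.46318817138672) [358 168] [393 199]
mount scene ((591.3828125, -86.17829895019531), (59.58287811279297, 90.590087890625), 23.70357894897461) [243 210] [279 234]
fence top ((562.9085083007812, 235.88726806640625), (110.82353973388672, 98.55205535888672), 3.6164896488189697) [247 177] [281 216]
collar top z46 [[ 0.58901811 -0.08514393]]  tab [[ 0.55433792 -0.08296334]] mark [[ 0.57387501 -0.0499522 ]]
pad ends z38 [[0.52846404 0.15706531]
 [0.60853621 0.16593243]
 [0.60831285 0.15901207]
 [0.52770764 0.16973084]]
scene collar top [[ 0.59172745 -0.08547031]]
scene pad top ends [[0.53261591 0.15990719]
 [0.61191776 0.16086649]]
scene ridges [[0.53568918 0.22687277]
 [0.60593101 0.23313783]
 [0.53431211 0.24462524]
 [0.60456781 0.24906588]]
top ridges [[0.59997293 0.24791893]
 [0.52903025 0.24485446]
 [0.60062909 0.2323659 ]
 [0.52908536 0.22822603]]
top base corners z~.008 [[0.61650527 0.28914537]
 [0.50641386 0.28307447]
 [0.62086045 0.20335597]
 [0.51081009 0.19717839]]
```

Both views agree to 2 mm and the sizes check (61x91 mm for the mount, 111 mm for the base):
- **Mount:** centre about (0.590, -0.086), yaw about 113.5°, tab at about 184°.
- **Fence:** origin about (0.570, 0.156), yaw about 93.4°.

Next I'll plan the wrist range over the yaw sequence.

```bash
cat >> h.py <<'E'
from scipy.spatial.transform import Rotation as R
def ori(jaw):  # jaw axis world angle, deg
    return (R.from_euler('z',jaw+90,degrees=True)*R.from_euler('x',180,degrees=True)).as_rotvec()
C=np.array([.590,-.0858])
E
python3 - <<'E'
from h import *
for off in (0,180,-180):
  for j,p in ((94,[.59,-.086,.15]),(94,[.59,-.086,.026]),(58,[.59,-.086,.026]),(22,[.59,-.086,.006]),(3.4,[.5715,.131,.006])):
    q=ctrl.inverse_kinematics(p,ori(j+off)); print(off,j,None if q is None else np.round(q,2))
E
```

```text
0 94 [ 0.56  0.53 -0.69  1.71  0.38  1.04  1.38]
0 94 [ 0.51  0.68 -0.63  1.8   0.53  0.83  1.27]
0 58 [ 0.52  0.68 -0.63  1.8   0.53  0.83  0.63]
0 22 [ 0.46  0.7  -0.56  1.81  0.5   0.78  0.03]
0 3.4 [ 0.09  0.68 -0.55  1.84  0.49  0.76 -0.67]
180 94 [ 0.24  0.45 -0.23  1.74  0.12  0.97 -1.54]
180 94 [ 0.19  0.6  -0.17  1.83  0.15  0.73 -1.56]
180 58 [ 0.08  0.59 -0.02  1.83  0.02  0.72 -2.08]
180 22 [-0.02  0.62  0.12  1.85 -0.11  0.67 -2.6 ]
180 3.4 [ 0.48  1.04 -1.25  1.81  1.09  1.17  2.06]
-180 94 [ 0.24  0.45 -0.23  1.74  0.12  0.97 -1.54]
-180 94 [ 0.19  0.6  -0.17  1.83  0.15  0.73 -1.56]
-180 58 [ 0.08  0.59 -0.02  1.83  0.02  0.72 -2.08]
-180 22 [-0.02  0.62  0.12  1.85 -0.11  0.67 -2.6 ]
-180 3.4 [ 0.48  1.04 -1.25  1.81  1.09  1.17  2.06]
```

Run:
```python
from h import *
ctrl.move_to([*C,.13],ori(98)); s=ctrl.state();print(s["t"],s["tool_pos"])
ctrl.servo_line([*C,.13],speed=.1,ori=ori(94)); s=ctrl.state();print(s["t"],s["tool_pos"],s["eef_rot"],ori(94))
ctrl.servo_line([*C,.027],speed=.08); s=ctrl.state();print(s["t"],s["tool_pos"],s["force"],s["joint_pos"])
```

```text
2.1583 [ 0.58991052 -0.08713683  0.1299485 ]
2.4083 [ 0.58997786 -0.08666772  0.1300819 ] [-1.09754205e-01  3.13961258e+00 -9.55012331e-04] [ 1.09640002e-01 -3.13967888e+00 -1.92249885e-16]
3.85 [ 0.59037578 -0.0858341   0.02753361] [-0.57726023  0.35909886 -0.59568229] [ 0.49205378  0.67247522 -0.5986117   1.80337143  0.50059541  0.82081115
  1.2858501 ]
```

Run:
```python
from h import *
print(ctrl.set_gripper(0.0,20)); s=ctrl.state();print(s["t"],s["opening"]*88,s["tool_pos"],s["force"])
for j in np.linspace(94,94-74,9)[1:]:
    ctrl.servo_line([*C,.027],speed=.1,ori=ori(j)); s=ctrl.state()
    print(round(s["t"],2),round(j,1),np.round(s["tool_pos"],4),s["wrist_torque"].round(3),s["force"].round(1))
cv2.imwrite("pics/top1.png",ctrl.read_camera("top")[:,:,::-1])
sc=ctrl.read_camera("scene")[:,:,::-1];cv2.imwrite("pics/scene1.png",cv2.resize(sc[150:270,200:400],None,fx=4,fy=4,interpolation=cv2.INTER_CUBIC))
```

```text
False
4.5417 48.69803596574216 [ 0.59001978 -0.08603423  0.02703682] [ 0.16051197 -1.11708689  0.38111454]
4.85 84.8 [ 0.59   -0.0859  0.027 ] [-0.145 -0.063 -0.097] [ 0.  -1.   1.2]
5.16 75.5 [ 0.59   -0.0858  0.027 ] [-0.061 -0.107  0.018] [-0.  -0.8  0.1]
5.47 66.2 [ 0.5901 -0.0857  0.027 ] [-0.044 -0.199 -0.011] [ 0.1 -0.1  0.5]
5.78 57.0 [ 0.5901 -0.0856  0.027 ] [-0.006 -0.28   0.007] [ 0.8 -0.2 -0. ]
6.08 47.8 [ 0.5902 -0.0855  0.027 ] [ 0.077 -0.354 -0.078] [ 1.2  0.7 -0.2]
6.39 38.5 [ 0.5902 -0.0855  0.027 ] [ 0.27  -0.549 -0.028] [ 1.8  1.  -0.6]
6.7 29.2 [ 0.5902 -0.0854  0.027 ] [ 0.347 -0.53  -0.025] [1.5 2.4 0.2]
7.01 20.0 [ 0.5899 -0.0858  0.027 ] [ 0.191 -0.237 -0.017] [ 0.8 -0.1  2.3]
```

View pics/scene1.png

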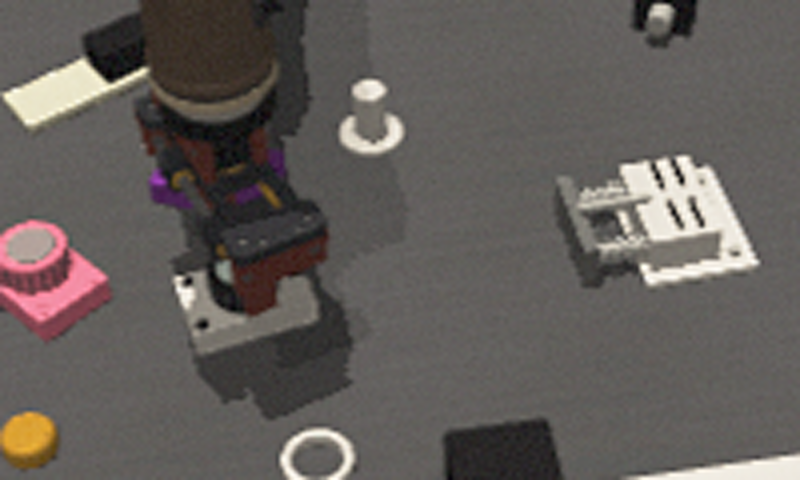

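```bash
python3 - <<'E'
from h import *
ctrl.set_gripper(1.0); ctrl.servo_line([*C,.13],speed=.1)
ctrl.move_to([.45,-.33,.2],ori(20)); print(ctrl.state()["t"])
t=ctrl.read_camera("top")[:,:,::-1].copy();s=ctrl.read_camera("scene")[:,:,::-1].copy()
cv2.imwrite("pics/top2.png",t);cv2.imwrite("pics/scene2.png",s)
a=cv2.resize(t[160:215,340:410],None,fx=7,fy=7,interpolation=cv2.INTER_CUBIC)
b=cv2.resize(s[195:245,230:300],None,fx=7,fy=7,interpolation=cv2.INTER_CUBIC)
cv2.imwrite("pics/z2.png",np.vstack([a,b])[:, :])
E
python3 -c "
import cv2;a=cv2.imread('pics/z2.png');h=385;import numpy as np
cv2.imwrite('pics/z2b.png',cv2.resize(np.hstack([a[:350],a[385:]]) ,(800,286)))"
```

```text
10.175
```

View pics/z2b.png

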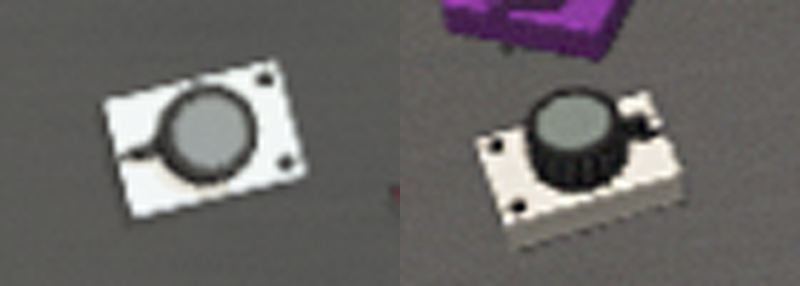

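The tab now meets the mark at the plain end, and the mount turned a few degrees with it. I'll measure its pose and the tab direction.

Run:
```python
from h import *
t=cv2.imread("pics/top2.png");s=cv2.imread("pics/scene2.png")
w=lambda a:(a.min(2)>150)
print("top",rect("top",t,(345,160,400,206),.022,w)[1]);print("scene",rect("scene",s,(235,205,290,242),.022,w)[1])
# drum: grey top disc centroid and tab dark pixels
def z(u,v): # zoom coords in 800-wide combo: scale 800/980*7
    k=800/980*7; return (340+u/k-.3,160+v/k-.3)
def zs(u,v):
    k=800/980*7; return (230+(u-400)/k-.3,195+v/k-.3)
c=ray("top",z(210,133),.046)[0];tb=ray("top",z(143,151),.037)[0];m=ray("top",z(123,156),.022)[0]
ang=lambda d:np.degrees(np.arctan2(d[1],d[0]))
print("top",c,tb,m,"tab",ang(tb-c),"mark",ang(m-c))
c=ray("scene",zs(574,120),.046)[0];tb=ray("scene",zs(638,125),.037)[0];m=ray("scene",zs(660,130),.022)[0]
print("scene",c,tb,m,"tab",ang(tb-c),"mark",ang(m-c))
```

```text
top ((588.7025146484375, -86.24293518066406), (61.51670455932617, 90.92437744140625), 12.289041519165039)
scene ((591.0181274414062, -85.81961059570312), (59.22958755493164, 91.09989166259766), 10.798810958862305)
top [ 0.58790084 -0.08638332] [ 0.58097288 -0.05342781] [ 0.58047511 -0.04446481] tab 101.87193364709353 mark 100.04554230392691
scene [ 0.58895745 -0.08542055] [ 0.58921843 -0.05433567] [ 0.58022058 -0.04357609] tab 89.51897232777195 mark 101.79358257913934
```

The tab is within about 1–2° of the mount axis in the top view. The arithmetic also fits: the tab started at 176.6°, turned 63° to the stop, and the last 11° took the mount along. So it is locked. Mount yaw is now about 101.7°. Next I'll grip it across the sides.

Run:
```python
from h import *
c=[.5897,-.0860]
ctrl.move_to([*c,.13],ori(11.7)); ctrl.servo_line([*c,.03],speed=.1,until_force=8)
print(ctrl.servo_line([*c,.007],speed=.04,until_force=8)); s=ctrl.state();print(s["t"],s["tool_pos"],s["force"])
print(ctrl.set_gripper(0.0,45)); s=ctrl.state();print(s["t"],s["opening"]*88,s["tool_pos"],s["force"])
f=lambda:(lambda s:print(round(s["t"],2),s["tool_pos"].round(4),s["force"].round(1),s["wrist_torque"].round(2),round(s["opening"]*88,1)))(ctrl.state())
ctrl.servo_line([.5736,.090,.007],speed=.07,ori=ori(3.4)); f()
t=ctrl.read_camera("top")[:,:,::-1].copy();s=ctrl.read_camera("scene")[:,:,::-1].copy()
cv2.imwrite("pics/top3.png",t);cv2.imwrite("pics/scene3.png",s)
cv2.imwrite("pics/z3.png",np.hstack([cv2.resize(t[160:240,240:340],None,fx=4,fy=4,interpolation=cv2.INTER_CUBIC),cv2.resize(s[175:255,300:400],None,fx=4,fy=4,interpolation=cv2.INTER_CUBIC)]))
```

```text
False
13.2667 [ 0.5897005  -0.08592359  0.00690249] [0.74761777 0.00518898 0.25391689]
False
13.8167 59.54010243428458 [ 0.58983452 -0.08600662  0.00715218] [-0.17154897  1.16589583  1.26934073]
16.49 [0.5736 0.0896 0.0071] [-0.6 -4.4  3.5] [-1.09 -0.3  -0.03] 59.4
```

View pics/z3.png

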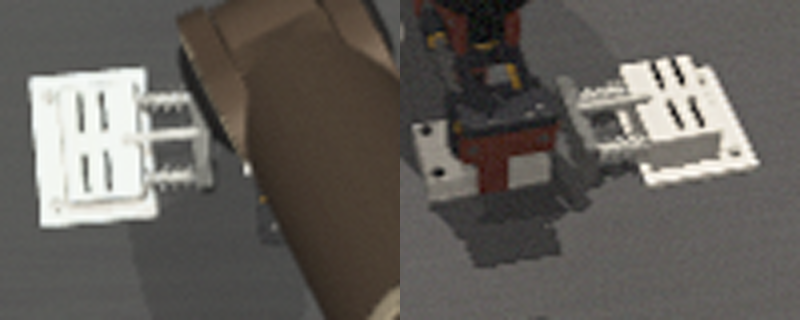

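The mount is held (59.5 mm wide) and sits just in front of the pad. I'll press in steps.

Run:
```python
from h import *
u=np.array([np.cos(np.radians(93.4)),np.sin(np.radians(93.4))]);O=np.array([.570,.156])
for d in (-.012,-.006,0,.006,.012,.016,.020):
    p=O+(d-.045)*u; ctrl.servo_line([*p,.007],speed=.03); ctrl.wait(.15); s=ctrl.state()
    print(d,round(s["t"],2),s["tool_pos"].round(4),s["force"].round(1),s["wrist_torque"].round(2),round(s["opening"]*88,1))
t=ctrl.read_camera("top")[:,:,::-1].copy();s=ctrl.read_camera("scene")[:,:,::-1].copy()
cv2.imwrite("pics/top4.png",t);cv2.imwrite("pics/scene4.png",s)
cv2.imwrite("pics/z4.png",np.hstack([cv2.resize(t[170:230,240:305],None,fx=6,fy=6,interpolation=cv2.INTER_CUBIC),cv2.resize(s[180:240,325:390],None,fx=6,fy=6,interpolation=cv2.INTER_CUBIC)]))
```

```text
-0.012 17.19 [0.5733 0.0995 0.0071] [-0.4 -2.5  4.7] [-0.59 -0.03 -0.16] 59.9
-0.006 17.69 [0.5732 0.1046 0.0071] [ 0.  -4.7  5.6] [-0.99 -0.15 -0.03] 59.9
0 18.19 [0.5729 0.1105 0.0071] [ 0.2 -3.6  5.3] [-1.01 -0.2  -0.03] 59.6
0.006 18.69 [0.5726 0.1157 0.0071] [-0.6 -5.3  5.5] [-1.34 -0.26 -0.04] 59.9
0.012 19.19 [0.5723 0.1204 0.0071] [-0.2 -9.4  6.2] [-1.97 -0.3   0.05] 60.1
0.016 19.62 [0.5721 0.1232 0.0071] [  0.  -10.9   6.6] [-2.54 -0.3   0.03] 60.0
0.02 20.06 [0.5719 0.1262 0.0071] [  0.2 -14.5   7.7] [-3.03 -0.27  0.02] 60.1
```

View pics/z4.png

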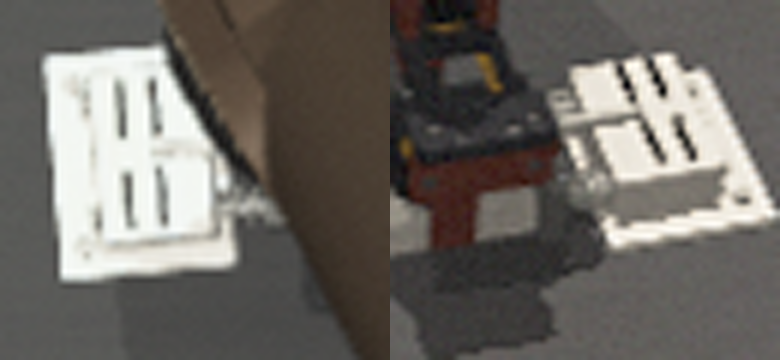

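View pics/scene4.png

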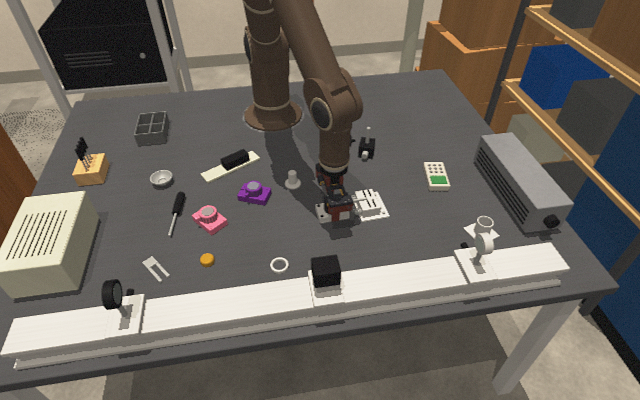

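Run:
```python
import cv2,numpy as np
o=[]
for k in ("0","4"):
    n="top"+k; t=cv2.imread(f"pics/{n}.png")[180:220,245:293]; o.append(cv2.resize(cv2.convertScaleAbs(t.astype(np.float32),alpha=3,beta=-510) ,None,fx=8,fy=8,interpolation=cv2.INTER_CUBIC))
a=np.hstack(o)
o=[]
for k in ("0","4"):
    t=cv2.imread(f"pics/scene{k}.png")[183:223,340:388]; o.append(cv2.resize(t,None,fx=8,fy=8,interpolation=cv2.INTER_CUBIC))
cv2.imwrite("pics/z5.png",cv2.resize(np.vstack([a,np.hstack(o)]),(720,600)))
```

```text
(no output)
```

View pics/z5.png

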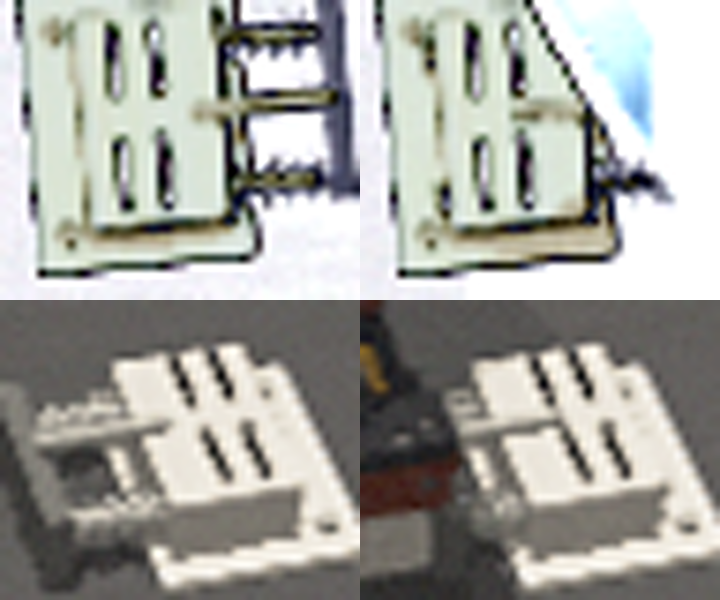

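The pointer tip has moved about 40 zoom px (roughly 15 mm) and is only just past the first row. The tool position also gives about 15 mm, since the arm yields about 5 mm to the push. I'll go about 5 mm further.

Run:
```python
from h import *
u=np.array([np.cos(np.radians(93.4)),np.sin(np.radians(93.4))]);O=np.array([.570,.156])
for d in (.024,.028):
    p=O+(d-.045)*u; ctrl.servo_line([*p,.007],speed=.02); ctrl.wait(.5); s=ctrl.state()
    print(d,round(s["t"],2),s["tool_pos"].round(4),s["force"].round(1),s["wrist_torque"].round(2),round(s["opening"]*88,1),s["eef_rot"].round(3),ori(3.4).round(3))
ctrl.wait(1.5);s=ctrl.state();print(s["t"],s["tool_pos"].round(4),s["force"].round(1))
t=ctrl.read_camera("top")[:,:,::-1].copy();s=ctrl.read_camera("scene")[:,:,::-1].copy()
cv2.imwrite("pics/top6.png",t);cv2.imwrite("pics/scene6.png",s)
o=[]
for k in ("0","6"):
    q=cv2.imread(f"pics/top{k}.png")[180:220,245:293]; o.append(cv2.resize(cv2.convertScaleAbs(q.astype(np.float32),alpha=3,beta=-510) ,None,fx=8,fy=8,interpolation=cv2.INTER_CUBIC))
a=np.hstack(o)
cv2.imwrite("pics/z6.png",cv2.resize(np.vstack([cv2.resize(a,(720,300)),cv2.resize(s[180:240,300:420],(720,300),interpolation=cv2.INTER_CUBIC)]),(720,600)))
```

```text
0.024 21.01 [0.5717 0.129  0.0072] [  0.2 -17.   10.1] [-3.64 -0.26  0.13] 59.8 [ 2.156  2.279 -0.008] [2.155 2.286 0.   ]
0.028 21.86 [0.5715 0.1319 0.0071] [  0.  -19.9  10.7] [-4.11 -0.3   0.14] 60.0 [ 2.156  2.278 -0.01 ] [2.155 2.286 0.   ]
23.3583 [0.5715 0.1319 0.0072] [ -0.8 -20.4  11.2]
```

View pics/z6.png

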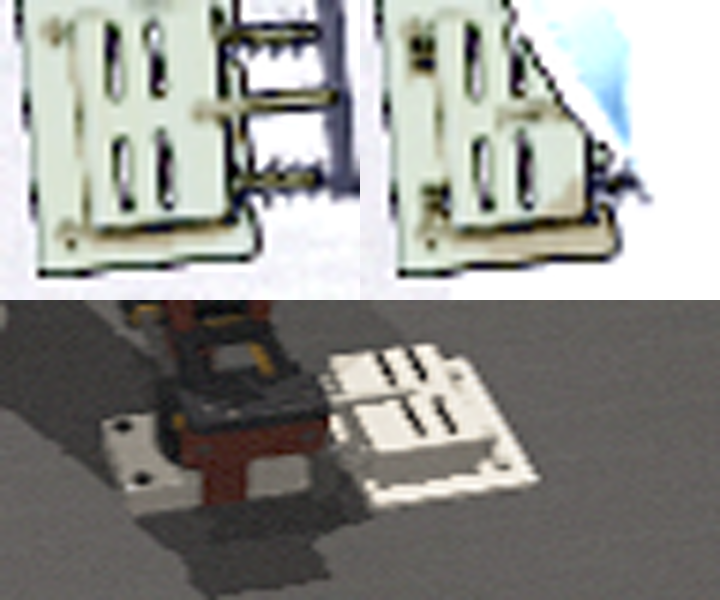

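The tip stands midway between the two ridge rows (138, against rows at 160 and 118), so the pad is at about 20 mm. The wrist force reads 20 N along the push and 11 N up, so I seem to be pressing the mount onto the bench and adding friction. I'll ease z slightly to see if that explains it.

Run:
```python
from h import *
u=np.array([np.cos(np.radians(93.4)),np.sin(np.radians(93.4))]);O=np.array([.570,.156])
p=O+(.028-.045)*u
for z in (.0076,.0082):
    ctrl.servo_line([*p,z],speed=.005); ctrl.wait(.3); s=ctrl.state()
    print(z,round(s["t"],2),s["tool_pos"].round(4),s["force"].round(1),s["wrist_torque"].round(2))
    if s["force"][2]<3: break
```

```text
0.0076 24.02 [0.5714 0.1329 0.0072] [  1.6 -17.1   4. ] [-3.51 -0.67  0.11]
0.0082 24.59 [0.5713 0.1337 0.0073] [  3.6 -13.9  -0.7] [-3.02 -1.03  0.1 ]
```

That explains it: the extra force was bench friction. I'll back off slightly to recentre, then hold and check.

Run:
```python
from h import *
u=np.array([np.cos(np.radians(93.4)),np.sin(np.radians(93.4))]);O=np.array([.570,.156])
p=O+(.0255-.045)*u
ctrl.servo_line([*p,.0080],speed=.005); ctrl.wait(1.6)
for i in range(2):
    s=ctrl.state();print(round(s["t"],2),s["tool_pos"].round(4),s["force"].round(1),s["wrist_torque"].round(2),round(s["opening"]*88,1)); ctrl.wait(.3)
z=(R.from_rotvec(s["eef_rot"]).as_matrix());print("tool z",z[:,2].round(3),"jaw deg",np.degrees(np.arctan2(z[1,1],z[0,1])))
t=ctrl.read_camera("top")[:,:,::-1].copy();s=ctrl.read_camera("scene")[:,:,::-1].copy()
cv2.imwrite("pics/top7.png",t);cv2.imwrite("pics/scene7.png",s)
q=t[180:220,245:293];a=cv2.resize(cv2.convertScaleAbs(q.astype(np.float32),alpha=3,beta=-510),(360,300),interpolation=cv2.INTER_CUBIC)
b=cv2.resize(s[183:223,340:388],(360,300),interpolation=cv2.INTER_CUBIC)
cv2.imwrite("pics/z7.png",np.vstack([np.hstack([a,b]),cv2.resize(s[180:230,300:420],(720,300),interpolation=cv2.INTER_CUBIC)]))
```

```text
26.84 [0.5715 0.1337 0.0072] [ 3.7 -9.2 -2.5] [-1.93 -1.    0.1 ] 60.1
27.14 [0.5715 0.1336 0.0072] [ 3.9 -9.  -2. ] [-1.91 -0.97  0.15] 59.6
tool z [-0.    -0.003 -1.   ] jaw deg 3.3110461901981805
```

View pics/z7.png

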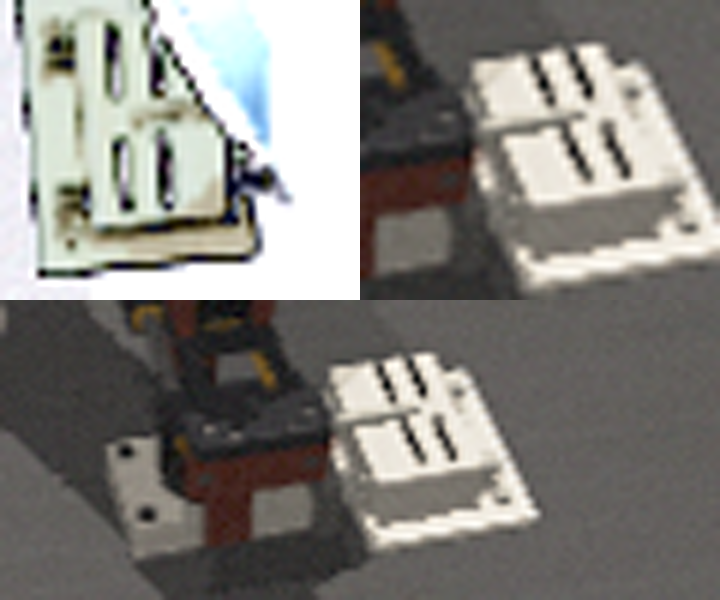

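View pics/top7.png

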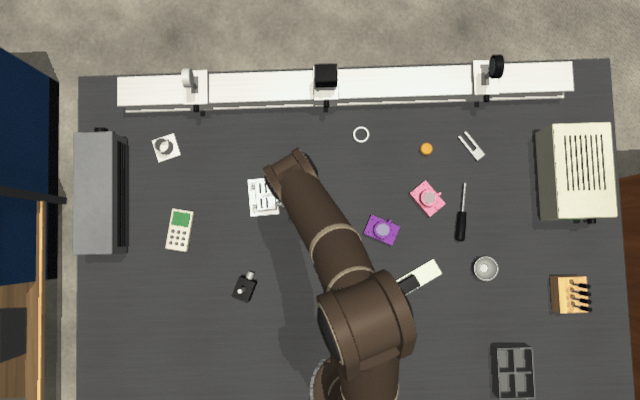

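Run:
```python
from h import *
h=ray("scene",[(320.4,204.9),(324.1,215.0)],.022);print(h,h[1]-h[0],np.degrees(np.arctan2(*(h[1]-h[0])[::-1])), "mid",h.mean(0))
h0=ray("scene",[(239.9+6,0)],.022)
# initial hole geometry (top0 zoom) : distance of hole midline from mount centre
z=lambda u,v:(240+(u+.5)/5-.5,155+(v+.5)/5-.5)
g=ray("top",[z(720,84),z(752,152)],.022);print(np.linalg.norm(g.mean(0)-[.590,-.086]))
```

```text
[[0.55210868 0.09463926]
 [0.59509133 0.098109  ]] [0.04298265 0.00346974] 4.61515127459368 mid [0.57360001 0.09637413]
0.03625023902617348
```

The screw holes give a mount yaw of 94.6° (fence 93.4°) and a centre at about (0.571, 0.1325), so it is square, central and hasn't slipped. Handing in.

Run:
```python
from h import *
s=ctrl.state();print(s["t"],s["tool_pos"].round(4),s["force"].round(1))
ctrl.finish_job()
```

```text
27.5417 [0.5714 0.1336 0.0072] [ 3.7 -9.2 -2.1]
the job is handed in; nothing more can be done
```

I locked the collar, slid the mount flat across the bench to the fence, and handed the job in at 27.5 s with the gripper still holding it pressed against the pad. No verdict is reported, so the points below are my own last checks.

- **Collar:** I pinched the drum and turned it clockwise to its end stop. In the top view the tab lies within about 2° of the mount's axis. At the stop the mount itself turned about 11°; I corrected that while sliding it over. One reading of the tab from the scene camera disagreed (about 12° off). I put that down to the tab's dark side face, because the turn angles matched the stop.
- **Pad:** the pointer tip stands between the two ridge rows, which puts the pad at about 21–22 mm. The tool position and the mount's screw holes agree with that.
- **Force:** the wrist reads about 9 N along the push, and the spring at that depth should give about 10.5–11 N. The wrist reading includes bench friction. It reached 20 N earlier, when I was pressing the mount down on the bench, so I eased the height and backed off slightly.
- **Alignment:** the mount is square to the fence within about 1.2°, a millimetre or two off centre, flat and at rest.
- **Bystanders:** none look moved in the final top view. The arm hides the post holder there, but the scene picture taken during the pressing shows it standing in place.

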